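# Load a webbed bracket into a spring drilling jig

### The arm

A 6-joint arm with a two-finger parallel gripper is mounted at the origin on the work surface. World frame = base frame: x ahead of the robot, y to its left, z up, the work surface at z = 0. Lengths are in mm, angles in degrees, forces in N, time in s.
With the tool pointing down it reaches from about 425 to 1125 mm from the base axis. Payload 14.9 kg.
Tool frame: the origin (TCP) lies midway between the tips of the shut fingers; the grasp point (between the pads) lies 19 mm behind it; z points along the fingers, x is the direction in which the jaws open and shut, and the axes are right-handed (so a half turn about z gives the same grasp; the last joint's range is limited). The gripper opens to 91 mm and grips with 3 to 60 N. Pads are 32 mm wide; open, the fingers measure 118 mm over their backs; the gripper's body (76 mm by 178 mm) begins 60 mm behind the grasp point.
Start: joints at [-66.652, 21.709, 99.362, -0, 58.929, -1.908], TCP at [298.662, -633.103, 213.932] pointing down, gripper open.
Joint ranges: [-158.91, 158.91], [-42.39, 125.64], [0.06, 152.35], [-60.88, 240.88], [17.5, 164.5], [-176.32, 176.32]. Speed limits (degrees/s): [108.29, 108.29, 136.94, 180, 180, 180].

### API

Orientations are given as [roll, pitch, yaw] about the fixed x, y, z axes, in that order (R = Rz(yaw) Ry(pitch) Rx(roll)).
In Python, from workcell import robot, imaging, ticket gives the robot as it stands. The module is installed in compiled form; this text tells all that it offers.
- The arm moves only by the shell command python3 -m creep 'ROWS' [OPENING]. ROWS is a JSON object of lists of equal length, an entry for each row: "offset": the shift along the tool's x, y, z in m, a list of three; "angular": the turn, a rotation vector about the tool's x, y, z in degrees, a list of three. A call has 1 to 12 rows; each row shifts and turns the commanded pose from where the row before left it, along the tool's axes as they then stand; what a row does not reach is not made up. A row lasts 1/8 s, in which the tool goes at most 62.5 mm and 10.7 degrees, less where a joint would pass 70% of its speed; a pose out of reach is approached as far as the arm can. A call is refused whole if a number of a shift passes 0.0625 or a number of a turn 10.7, either way. A call with a gripper value outside its range is refused whole. OPENING is the closure, from 0 (fully open) to 1 (shut), set as the call begins (- or left out, the last holds). The fingers move at their own pace and stop on an object; the grip force is fixed at half the most. Time passes only in rows, so rows that do not move let the fingers close. It gives the time, the measured TCP pose, the force and the opening at its end, in the units of the state.
- robot.get_state(): the state, without advancing time (a new reading comes with each control period).
- imaging.capture(name): name is "side" or "top"; returns a dict with "img" (420x560x3 uint8, red, green, blue), "mtx" (3x3 intrinsics, pixels), "R" (3x3) and "t" (3): a world point X has camera coordinates R X + t. Camera axes: x right, y down, z forward; pixel columns grow to the right and rows downward; lengths in mm; the calibration is good to about 2 mm. A picture is of the moment at which its call begins. There is no depth.
- ticket.job_done(): hands the job in, once; it reports no verdict.
The state is a dict: "clock": time; "q": joint angles; "joint_vel": joint speeds; "joint_efforts": joint torques, N m; "eef_pos": TCP position; "ee_rot": TCP orientation; "contact_force": force on the tool from outside, world axes, zero at the start; "wrist_torque": the same for the moment, N m; "gripper_width": opening from 0.0 (shut) to 1.0 (fully open).
Only numpy, scipy, OpenCV 4.12 (cv2) and the standard library are available. Lean on these libraries where they do the work, as an engineer would, in place of code of your own. Each camera call takes 0.05 s, during which the arm holds its last target. There are 200 camera calls.

### The job

Draw the webbed bracket out of the wooden rack by its tongue, lay it flat on the bench and let go of it there to change your grip. Then take it by its upright web and load it in the grey drilling jig: nose under the bridge and against the spring pin, heel down inside the low heel stop, so that it lies fully home and flat and the spring holds it. Let go, and leave the other bar and the two bottles where they are.

Things in the scene. Friction and masses are not known exactly. Their poses are not given: they have to be found in the camera images.
- bracket: Plain aluminium bracket, 178 mm long, 0.33 kg (+-15 %). Origin on its flat underside below the middle of the web; x points along it to the nose, z up. Base plate x -45 (heel) to 45, 50 wide, 14 thick; then tongue and nose. Centre of mass near x 20, z 15. It starts in one of the rack's two cells, heel inside, tongue and nose sticking out some 80 mm beyond the roof, towards the robot.
- bracket_tongue (a point): Middle of the free part of the tongue (bracket x 85, z 7). The tongue runs x 45 to 115, 28 wide, 14 thick: the first grip, across its width. To lay it on the bench so, the fingertips must not reach below the underside.
- bracket_web (a point): Point in the upright web, 36 mm above the bracket's underside: the second grip, across the web's 14 mm thickness (bracket y). The web is 64 long (x -32 to 32) and stands on the plate from z 14 to 50.
- bracket_nose (a point): Lower edge of the nose's end face, middle of its width (bracket x 133, z 0). The nose, x 115 to 133, is 28 wide and only 8 thick, underside flush with the rest.
- rack: Fixed plywood rack, 110 deep (x -50 to 60), 155 wide, 104 high; origin centre of its underside; its open front faces its own -x. Two cells, centres at y +37.5 and -37.5, each 60 wide, 100 deep (x -50 to 50), floor 40 above the bench, 56 high under an 8 mm roof; under the tongue that sticks out in front there is only the bench.
- bar: Bystander: flat aluminium bar without web, 110 x 44 x 14 mm, in the other cell, its end sticking out about 10 mm. Leave it there. Origin on its underside, 5 mm off the middle.
- jig_seat (a point): Point on the seat floor (15 above the bench) of the grey jig where the bracket's origin lies when home; x to the jig's nose end, z up: the seated bracket has this same frame. Jig fixed, 235 long (x -70 to 165), 96 wide. Tongue channel: side walls x 55 to 150, 20 high, inner faces y +-16, each 16 thick, so no finger fits beside the tongue there.
- jig_stop (a point): Heel stop: middle of the upper edge of its face, at jig_seat x -45, z 8. The stop is 12 thick (back at x -57), 8 high, 50 wide; the heel goes down in front of it, on the seat side.
- jig_bridge (a point): Middle of the bridge's lower edge on the seat side, at jig_seat x 121, z 13. The bridge spans the channel x 121 to 136, underside 13 above the floor, top 20. Stop to bridge is shorter than the bracket: enter nose first under the bridge, tilted nose down (0.08 to 0.25 rad), push the pin in, then lower the heel.
- pin (a joint): Spring pin closing the channel under the bridge: a block 24 wide, 1 to 11 above the seat floor. Value in m: 0 out (face at jig_seat x 127), grows as pushed to the nose end; 0.006 with the bracket home; hard end 0.0085, when stop to pin is only 2.5 mm longer than the bracket: feel for it. Push 3.6 N at 0, 7.2 N at 0.006, 8.7 N at 0.0085, then rigid.
- oil: Bystander: yellow bottle with a red cap, 62 mm across, 150 high, standing between rack and jig, towards the back. Origin at the centre of its underside.
- cleaner: Bystander: white bottle, 58 mm across, 160 high, standing between rack and jig, towards the back. Origin at the centre of its underside.
There are look-alikes about, which are no part of the job. What is shaped like the bracket but turquoise is not meant.

How it is judged:
By the outcome, as a careful person would: the job done as asked, in the order asked, and still so for the second after the job is handed in, with the robot touching nothing.
It also fails if it takes over 70 s, if anything falls off the work surface, if the arm or the gripper's body presses on something with over 40 N, if the wrist force passes 120 N, or if a joint passes its speed limit or range.

## Working session

There is one attempt and no reset: what is moved stays moved. The work goes in short steps, Python scripts to look and compute and a shell command to move; the robot and the scene stay as the last step left them, time stands still between calls to the robot, and variables do not carry over. Pictures are saved under pics/ and viewed, about 8 in all and at most 12, crops included, and the job is handed in when it is done.

```bash
mkdir -p pics; python3 - <<'E'
from workcell import robot, imaging
import cv2,pickle
for n in("top","side"):
    c=imaging.capture(n);cv2.imwrite(f"pics/{n}0.png",c["img"][:,:,::-1]);pickle.dump(c,open(f"{n}0.pkl","wb"))
    print(n,c["mtx"].round(1).tolist(),c["R"].round(3).tolist(),c["t"].round(0).tolist())
print(robot.get_state())
E
```

```text
top [[474.2, 0.0, 281.3], [0.0, 474.2, 206.1], [0.0, 0.0, 1.0]] [[-0.03, -1.0, -0.008], [-0.996, 0.03, -0.09], [0.09, 0.006, -0.996]] [23.0, 612.0, 908.0]
side [[436.2, 0.0, 282.8], [0.0, 436.2, 208.8], [0.0, 0.0, 1.0]] [[-0.91, -0.414, 0.001], [-0.248, 0.545, -0.801], [0.331, -0.729, -0.599]] [544.0, 195.0, 759.0]
{'clock': 0.1, 'q': array([-6.66509516e+01,  2.17357389e+01,  9.93908564e+01, -1.88292024e-03,
        5.89294913e+01, -1.90663015e+00]), 'joint_vel': array([-0.11090403,  0.05466571, -0.16766731, -0.04418678,  0.14527176,
        0.01357237]), 'joint_efforts': array([ 9.08449656e-04, -7.65026379e+01, -4.35291088e+01,  6.52647321e-02,
        3.98896518e-02,  1.09037933e-05]), 'eef_pos': array([ 298.5263741 , -632.77026011,  213.36321984]), 'ee_rot': array([-1.79999745e+02,  5.61092354e-02, -6.47433488e+01]), 'contact_force': array([-0.25610651, -0.34611143,  0.989131  ]), 'wrist_torque': array([ 0.01281578, -0.06094057,  0.00811753]), 'gripper_width': 0.9978336060843518}
```

View pics/top0.png

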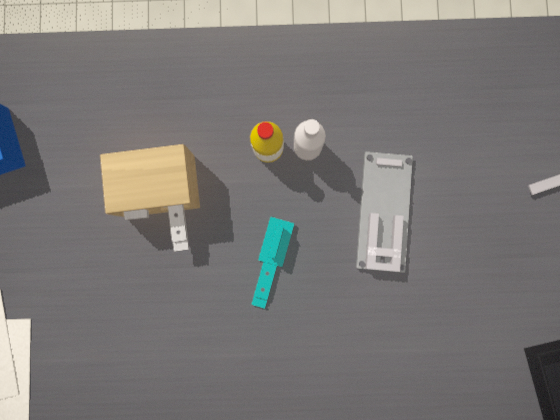

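View pics/side0.png

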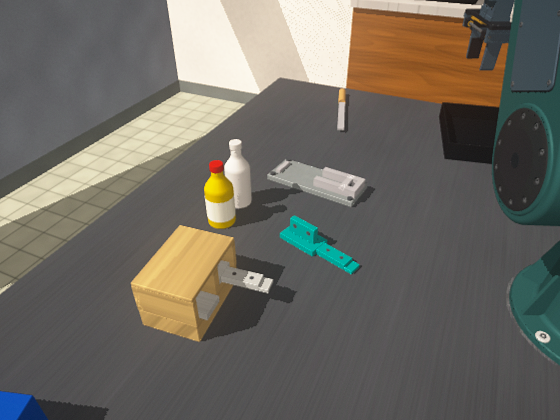

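The top view shows the bracket's tongue at about (178,228), coming out of the rack towards the robot. The jig is at (386,212) with its bridge near (383,252) and its heel stop near (389,162). Next I'll view enlarged crops.

```bash
cat > h.py <<'E'
import numpy as np,cv2,pickle
def ray(c,u,v):
    d=np.linalg.inv(c["mtx"])@[u,v,1]; R=c["R"];return -R.T@c["t"],R.T@d
def atz(c,u,v,z):
    o,d=ray(c,u,v);return o+d*(z-o[2])/d[2]
def proj(c,X):
    p=c["mtx"]@(c["R"]@np.asarray(X,float)+c["t"]);return p[:2]/p[2]
def crop(c,u0,v0,w,h,s):
    im=cv2.resize(c["img"][v0:v0+h,u0:u0+w,::-1],None,fx=s,fy=s,interpolation=cv2.INTER_CUBIC)
    for k in range(0,w,10):
        cv2.putText(im,str(u0+k),(k*s,8),0,.3,(0,255,255));cv2.line(im,(k*s,10),(k*s,14),(0,255,255))
    for k in range(0,h,10):
        cv2.putText(im,str(v0+k),(0,k*s+4),0,.3,(0,255,255));cv2.line(im,(18,k*s),(22,k*s),(0,255,255))
    return im
def load(n): return pickle.load(open(n+".pkl","rb"))
E
python3 - <<'E'
from h import *
c=load("top0");d=load("side0")
a=crop(c,95,135,110,124,4);b=crop(c,350,145,70,132,4)
b=cv2.copyMakeBorder(b,0,0,0,0,0)
H=max(a.shape[0],b.shape[0]);f=lambda i:cv2.copyMakeBorder(i,0,H-i.shape[0],0,0,0)
cv2.imwrite("pics/c1.png",np.hstack([f(a),f(b)]))
a=crop(d,190,225,90,120,4);b=crop(d,262,150,110,60,4)
H=max(a.shape[0],b.shape[0])
cv2.imwrite("pics/c2.png",np.hstack([f(a),f(b)]))
E
```

```text
(no output)
```

View pics/c1.png

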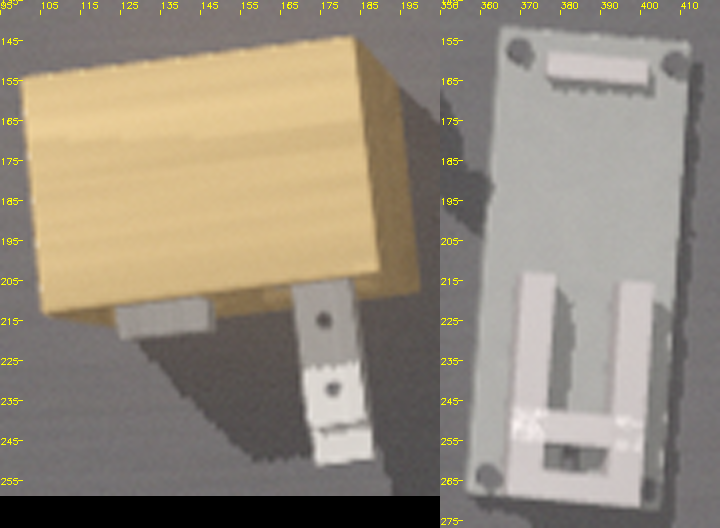

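View pics/c2.png

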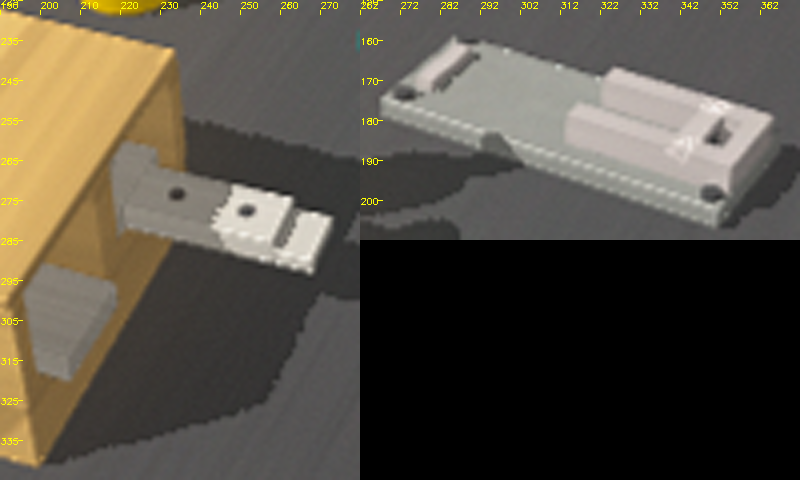

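The crops show the tongue edges, nose step and jig base corners clearly. Next I'll fit both poses.

```bash
cat >> h.py <<'E'
from scipy.optimize import least_squares
def fit(obs,p0,z):
    def f(p):
        cs,sn=np.cos(p[2]),np.sin(p[2]);r=[]
        for c,X,uv in obs:
            W=[p[0]+cs*X[0]-sn*X[1],p[1]+sn*X[0]+cs*X[1],z+X[2]]
            r+=list(proj(c,W)-uv)
        return np.array(r)
    s=least_squares(f,p0,x_scale=[100,100,1],loss="soft_l1");print(s.x[:2].round(1),np.degrees(s.x[2]).round(2));print(f(s.x).reshape(-1,2).round(1).tolist());return s.x
E
python3 - <<'E'
from h import *
c=load("top0");d=load("side0")
print("cam",ray(c,0,0)[0],ray(d,0,0)[0])
print("jig")
fit([(c,(-70,-48,0),(365,151.75)),(c,(-70,48,0),(412.5,155.5)),(c,(165,-48,0),(356.75,268.25)),(c,(165,48,0),(405.5,272)),
 (c,(55,-32,20),(370.5,212.75)),(c,(55,32,20),(404,216)),
 (d,(-70,-48,0),(267.25,174.25)),(d,(165,-48,0),(352.5,203.25))],[600,-220,3.1],15)
print("bracket")
fit([(c,(115,-14,14),(173,242.5)),(c,(115,14,14),(188,240.5)),(c,(133,-14,8),(173.75,251.5)),(c,(133,14,8),(188.5,249.75)),
 (d,(115,14,14),(263.25,274)),(d,(133,14,8),(272.75,279.5))],[600,200,3.1],40)
print("rack top corners",[atz(c,u,v,104).round(0).tolist() for u,v in((184,206-3),(105,213),(183,144.5),(100,154))])
print("bottles",atz(c,267,155,0),atz(c,309,150,0), "teal",[atz(c,u,v,14).round(0).tolist() for u,v in ((259,307),(283,225))])
E
```

```text
cam [ 5.28235763e+02 -9.25361830e-01  9.59427220e+02] [292.16804341 672.2539743  610.18513265]
jig
[ 643.6 -207.7] 173.45
[[0.1, -0.2], [0.2, -0.0], [0.2, 0.3], [0.1, 0.7], [0.1, 0.3], [-0.6, -0.2], [-0.6, 0.5], [-0.7, -0.6]]
bracket
[663.4 209.1] 184.79
[[-0.4, -0.6], [-0.8, -0.2], [0.5, -0.2], [0.3, -0.1], [0.5, 0.5], [0.5, -0.2]]
rack top corners [[616.0, 180.0, 104.0], [603.0, 324.0, 104.0], [724.0, 181.0, 104.0], [712.0, 334.0, 104.0]]
bottles [720.91552482  30.65025753   0.        ] [728.60048261 -55.81425663   0.        ] teal [[416.0, 54.0, 14.0], [576.0, 2.0, 14.0]]
```

```bash
cat >> h.py <<'E'
from scipy.spatial.transform import Rotation as Ro
def go(s,pos,rpy=None):
    R=Ro.from_euler("xyz",s["ee_rot"],degrees=True)
    print("t",round(s["clock"],2),"pos",s["eef_pos"].round(1),"rot",s["ee_rot"].round(2),"F",s["contact_force"].round(1),"M",s["wrist_torque"].round(2),"w",round(s["gripper_width"],3),"q6",s["q"][5].round(0))
    o=R.inv().apply(np.array(pos)-s["eef_pos"]);print("offset mm",o.round(1),"norm",np.linalg.norm(o).round(1))
    if rpy is not None: print("turn",(R.inv()*Ro.from_euler("xyz",rpy,degrees=True)).as_rotvec(degrees=True).round(2))
E
cat > g.py <<'E'
import sys,json
from h import *
from workcell import robot
a=[float(x) for x in sys.argv[1:]]
go(robot.get_state(),a[:3],a[3:6] if len(a)>3 else None)
E
python3 g.py 579 202 160 180 0 -85.2
```

```text
t 0.1 pos [ 298.5 -632.8  213.4] rot [-1.800e+02  6.000e-02 -6.474e+01] F [-0.3 -0.3  1. ] M [ 0.01 -0.06  0.01] w 0.998 q6 -2.0
offset mm [-635.2 -609.8   54. ] norm 882.2
turn [1.000e-02 6.000e-02 2.046e+01]
```

```bash
python3 -m creep '{"offset":[[-0.042,-0.040,0.002],[-0.042,-0.040,0.002],[-0.042,-0.040,0.002],[-0.042,-0.040,0.002],[-0.042,-0.040,0.002],[-0.042,-0.040,0.002],[-0.042,-0.040,0.002],[-0.042,-0.040,0.002],[-0.042,-0.040,0.002],[-0.042,-0.040,0.002],[-0.042,-0.040,0.002],[-0.042,-0.040,0.002]],"angular":[[0,0,0],[0,0,0],[0,0,0],[0,0,0],[0,0,0],[0,0,0],[0,0,0],[0,0,0],[0,0,0],[0,0,0],[0,0,10.2],[0,0,10.2]]}' 0.45; python3 g.py 579 202 120 180 0 -85.2
```

```text
clock: 1.6
eef_pos: [525.1, 20.7, 190.1]
ee_rot: [180.0, -0.0, -84.6]
contact_force: [0.7, -0.3, 0.5]
gripper_width: 0.55
t 1.6 pos [525.1  20.7 190.1] rot [179.99  -0.   -84.56] F [ 0.7 -0.3  0.5] M [ 0.04 -0.01 -0.05] w 0.55 q6 84.0
offset mm [-175.3  -70.9   70. ] norm 201.7
turn [ 0.01 -0.    0.64]
```

```bash
python3 -m creep '{"offset":[[-0.044,-0.018,0.017],[-0.044,-0.018,0.017],[-0.044,-0.018,0.017],[-0.044,-0.018,0.017],[0,0,0],[0,0,0],[0,0,0]],"angular":[[0,0,0],[0,0,0],[0,0,0],[0,0,0.6],[0,0,0],[0,0,0],[0,0,0]]}'; python3 g.py 579 202 42 180 0 -85.2
python3 - <<'E'
from h import *
from workcell import imaging
s=imaging.capture("side");t=imaging.capture("top")
pickle.dump(s,open("side1.pkl","wb"));pickle.dump(t,open("top1.pkl","wb"))
cv2.imwrite("pics/p1.png",np.hstack([crop(s,190,185,100,120,4),crop(t,130,150,100,120,4)]))
E
```

```text
clock: 2.48
eef_pos: [579.1, 200.2, 122.5]
ee_rot: [-180.0, 0.0, -84.9]
contact_force: [0.3, -0.5, 0.0]
gripper_width: 0.549
t 2.48 pos [579.1 200.2 122.5] rot [-179.98    0.    -84.91] F [ 0.3 -0.5  0. ] M [ 0.01 -0.03  0.03] w 0.549 q6 102.0
offset mm [-1.8 -0.1 80.5] norm 80.6
turn [-0.02  0.    0.29]
```

View pics/p1.png

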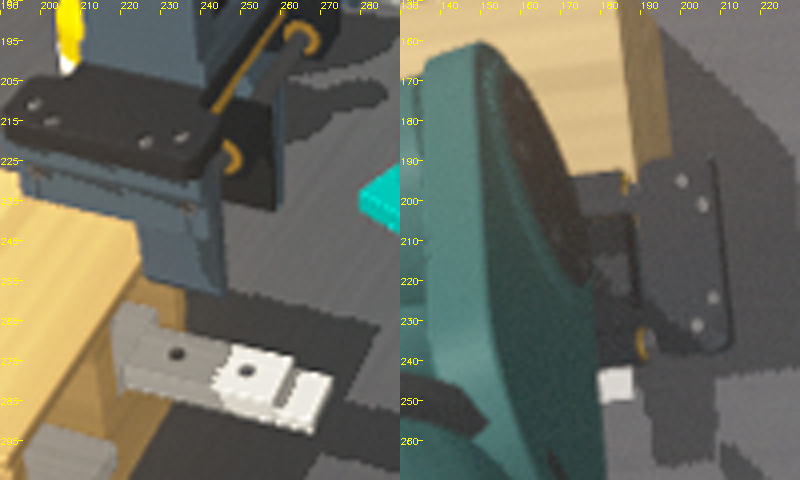

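The gripper stands above the tongue and clear of the roof, with the tongue between the fingers. I'll descend and close.

```bash
python3 -m creep '{"offset":[[-0.002,0,0.02],[0,0,0.02],[0,0,0.02],[0,0,0.015],[0,0,0.005],[0,0,0]],"angular":[[0,0,0.3],[0,0,0],[0,0,0],[0,0,0],[0,0,0],[0,0,0]]}';  python3 g.py 579 202 42 180 0 -85.2
```

```text
clock: 3.32
eef_pos: [578.9, 203.2, 41.9]
ee_rot: [180.0, -0.0, -85.2]
contact_force: [0.5, -0.0, -0.3]
gripper_width: 0.55
t 3.33 pos [578.9 203.2  41.9] rot [179.98  -0.   -85.15] F [ 0.5 -0.  -0.3] M [-0.02  0.03 -0.03] w 0.55 q6 102.0
offset mm [ 1.2  0.  -0.1] norm 1.2
turn [ 0.02 -0.    0.05]
```

```bash
python3 -m creep '{"offset":[[0.001,0,0],[0,0,0],[0,0,0],[0,0,0],[0,0,0],[0,0,0],[0,0,0],[0,0,0]],"angular":[[0,0,0],[0,0,0],[0,0,0],[0,0,0],[0,0,0],[0,0,0],[0,0,0],[0,0,0]]}' 1;  python3 g.py 579 202 42 180 0 -85.2
```

```text
clock: 4.32
eef_pos: [579.3, 202.3, 42.5]
ee_rot: [-180.0, 0.0, -85.2]
contact_force: [-1.1, -0.2, 6.2]
gripper_width: 0.307
t 4.33 pos [579.3 202.3  42.5] rot [-1.7997e+02  1.0000e-02 -8.5160e+01] F [-1.1 -0.2  6.2] M [ 0.19  0.09 -0.02] w 0.307 q6 102.0
offset mm [0.3 0.3 0.5] norm 0.6
turn [-0.03  0.01  0.04]
```

```bash
python3 -m creep '{"offset":[[0,0.006,0],[0,0.012,0],[0,0.015,0],[0,0.015,0],[0,0.015,0],[0,0.015,0],[0,0.015,0],[0,0.015,0],[0,0.012,0],[0,0.005,0],[0,0,0]],"angular":[[0,0,0],[0,0,0],[0,0,0],[0,0,0],[0,0,0],[0,0,0],[0,0,0],[0,0,0],[0,0,0],[0,0,0],[0,0,0]]}';  python3 g.py 459 192 42 180 0 -85.2
python3 - <<'E'
from h import *
from workcell import imaging
s=imaging.capture("side");t=imaging.capture("top")
pickle.dump(s,open("side2.pkl","wb"));pickle.dump(t,open("top2.pkl","wb"))
cv2.imwrite("pics/p2.png",np.hstack([crop(s,190,195,130,120,3),crop(t,130,180,120,120,3)]))
E
```

```text
clock: 5.7
eef_pos: [454.2, 191.6, 42.1]
ee_rot: [180.0, -0.0, -85.1]
contact_force: [0.2, -0.2, -3.0]
gripper_width: 0.306
t 5.7 pos [454.2 191.6  42.1] rot [179.99  -0.   -85.15] F [ 0.2 -0.2 -3. ] M [-0.05  0.19  0.02] w 0.306 q6 105.0
offset mm [ 0.  -4.8  0.1] norm 4.8
turn [ 0.01 -0.    0.05]
```

View pics/p2.png

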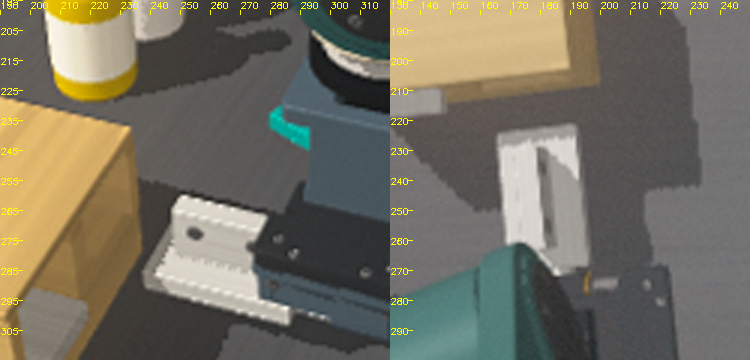

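The bracket is fully out of the cell, level, with its web visible at (250,270) in the side view. I'll lower it straight down.

```bash
python3 -m creep '{"offset":[[0,0,0.01],[0,0,0.01],[0,0,0.01],[0,0,0.004],[0,0,0.002],[0,0,0.001],[0,0,0]],"angular":[[0,0,0],[0,0,0],[0,0,0],[0,0,0],[0,0,0],[0,0,0],[0,0,0]]}';  python3 g.py 454 191.6 2 180 0 -85.2
```

```text
clock: 6.68
eef_pos: [454.6, 191.7, 5.3]
ee_rot: [-180.0, 0.0, -85.2]
contact_force: [-0.6, 0.1, -4.7]
gripper_width: 0.307
t 6.67 pos [454.6 191.7   5.3] rot [-1.7998e+02  1.0000e-02 -8.5150e+01] F [-0.6  0.1 -4.7] M [-0.03  0.28 -0.02] w 0.307 q6 105.0
offset mm [0.  0.6 3.3] norm 3.3
turn [-0.02  0.01  0.05]
```

```bash
python3 -m creep '{"offset":[[0,0,0.001],[0,0,0.001],[0,0,0.001],[0,0,0],[0,0,0]],"angular":[[0,0,0],[0,0,0],[0,0,0],[0,0,0],[0,0,0]]}';  python3 g.py 454 191.6 2 180 0 -85.2
```

```text
clock: 7.3
eef_pos: [454.5, 191.7, 2.6]
ee_rot: [-180.0, -0.0, -85.1]
contact_force: [-5.2, -1.6, 11.3]
gripper_width: 0.303
t 7.3 pos [454.5 191.7   2.6] rot [-180.     -0.    -85.14] F [-5.2 -1.6 11.3] M [-0.18  0.62  0.05] w 0.303 q6 105.0
offset mm [0.  0.5 0.6] norm 0.8
turn [-0.   -0.    0.06]
```

```bash
python3 -m creep '{"offset":[[0,0,0],[0,0,0],[0,0,0],[0,0,-0.02],[0,0,-0.04],[0,0,-0.05],[0.05,0,-0.02],[0.06,0,0],[0.06,0,0],[0.06,0,0],[0.04,0,0]],"angular":[[0,0,0],[0,0,0],[0,0,0],[0,0,0],[0,0,0],[0,0,0],[0,0,0],[0,0,0],[0,0,0],[0,0,0],[0,0,0]]}' 0.45;  python3 g.py 539 199 80 180 0 -85.2
python3 - <<'E'
from h import *
from workcell import imaging
s=imaging.capture("side");t=imaging.capture("top")
pickle.dump(s,open("side3.pkl","wb"));pickle.dump(t,open("top3.pkl","wb"))
cv2.imwrite("pics/p3.png",np.hstack([crop(s,220,225,100,120,4),crop(t,140,210,90,120,4)]))
E
```

```text
clock: 8.68
eef_pos: [477.2, -79.8, 132.3]
ee_rot: [-180.0, -0.0, -85.2]
contact_force: [0.4, 1.0, 0.6]
gripper_width: 0.552
t 8.68 pos [477.2 -79.8 132.3] rot [-1.7997e+02 -1.0000e-02 -8.5230e+01] F [0.4 1.  0.6] M [ 0.07 -0.    0.02] w 0.552 q6 73.0
offset mm [-272.7  -84.7   52.3] norm 290.3
turn [-0.03 -0.01 -0.03]
```

View pics/p3.png

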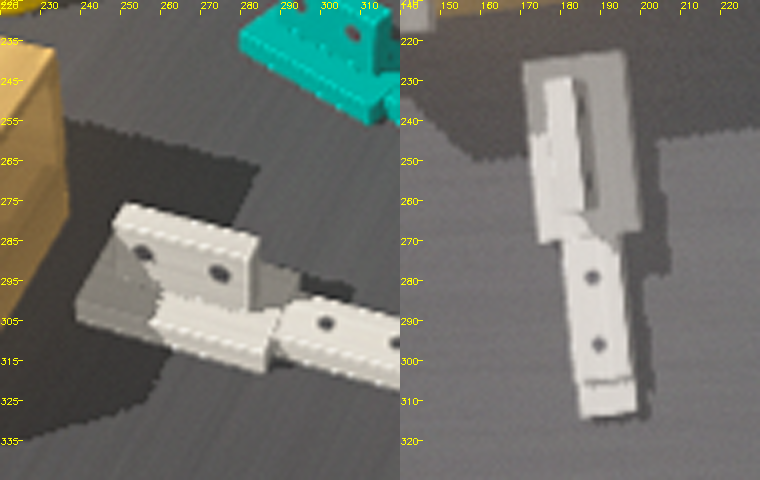

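The bracket lies flat on the bench, tongue towards the robot. In the top view its heel is at (184,224), nose at (192,313) and web top from (179,230) to (184,263).

```bash
python3 - <<'E'
from h import *
c=load("top3");d=load("side3")
p=fit([(c,(-45,-25,14),(170.75,225.75)),(c,(-45,25,14),(196.25,223)),(c,(45,-25,14),(175,270.75)),(c,(45,25,14),(200.25,267.5)),
(c,(133,-14,8),(185.75,314.5)),(c,(133,14,8),(199.25,312.25)),(c,(-32,-7,50),(176,230)),(c,(-32,7,50),(183,229.25)),(c,(32,7,50),(186,262.25)),(d,(-45,-25,14),(239.25,300.5))],[540,199,3.2],0)
E
python3 g.py 539 199 90 180 0 -85.2
```

```text
[538.6 197.8] 184.98
[[-0.1, -0.2], [-0.7, -0.4], [-0.0, -0.1], [-0.2, 0.2], [-0.2, -0.1], [0.3, 0.5], [0.1, 0.3], [0.3, 0.2], [0.6, 0.5], [-0.9, -0.3]]
t 8.78 pos [477.6 -80.3 132.3] rot [-1.7996e+02 -2.0000e-02 -8.5340e+01] F [ 0.3  1.  -0.1] M [0.06 0.02 0.05] w 0.553 q6 73.0
offset mm [-273.5  -83.8   42.2] norm 289.1
turn [-0.04 -0.02 -0.14]
```

```bash
python3 -m creep '{"offset":[[-0.0544,-0.015,0.008],[-0.0544,-0.015,0.008],[-0.0544,-0.015,0.008],[-0.0544,-0.015,0.008],[-0.0544,-0.015,0.008],[0,0,0],[0,0,0]],"angular":[[0,0,0],[0,0,0],[0,0,0],[0,0,0],[0,0,0],[0,0,-0.2],[0,0,0]]}';  python3 g.py 528.6 197.3 18 180 0 -85
```

```text
clock: 9.65
eef_pos: [528.3, 200.2, 91.8]
ee_rot: [180.0, -0.0, -84.9]
contact_force: [0.3, -0.7, 0.3]
gripper_width: 0.553
t 9.65 pos [528.3 200.2  91.8] rot [ 1.7995e+02 -1.0000e-02 -8.4900e+01] F [ 0.3 -0.7  0.3] M [ 0. -0.  0.] w 0.553 q6 103.0
offset mm [ 2.9 -0.1 73.8] norm 73.9
turn [ 0.05 -0.01  0.1 ]
```

```bash
python3 -m creep '{"offset":[[0.002,0,0.02],[0,0,0.02],[0,0,0.02],[0,0,0.01],[0,0,0.004],[0,0,0]],"angular":[[0,0,0.1],[0,0,0],[0,0,0],[0,0,0],[0,0,0],[0,0,0]]}';  python3 g.py 528.6 197.3 18 180 0 -85
python3 -m creep '{"offset":[[0,0,0],[0,0,0],[0,0,0],[0,0,0],[0,0,0],[0,0,0],[0,0,0]],"angular":[[0,0,0],[0,0,0],[0,0,0],[0,0,0],[0,0,0],[0,0,0],[0,0,0]]}' 1;  python3 g.py 528.6 197.3 18 180 0 -85
```

```text
clock: 10.4
eef_pos: [529.3, 198.0, 18.1]
ee_rot: [180.0, -0.0, -85.1]
contact_force: [0.2, -0.0, 0.2]
gripper_width: 0.552
t 10.4 pos [529.3 198.   18.1] rot [180.    -0.   -85.05] F [ 0.2 -0.   0.2] M [ 0.03 -0.01  0.02] w 0.552 q6 103.0
offset mm [0.7 0.7 0.1] norm 1.0
turn [ 0.   -0.   -0.05]
clock: 11.28
eef_pos: [529.3, 198.0, 18.3]
ee_rot: [-180.0, 0.0, -85.1]
contact_force: [-1.3, 0.4, 5.5]
gripper_width: 0.155
t 11.28 pos [529.3 198.   18.3] rot [-179.99    0.    -85.05] F [-1.3  0.4  5.5] M [0.05 0.26 0.02] w 0.155 q6 103.0
offset mm [0.6 0.7 0.3] norm 1.0
turn [-0.01  0.   -0.05]
```

```bash
cat > j.py <<'E'
# usage: j.py xn yn zn theta_deg : nose lower edge in the jig frame
import sys
from h import *
from workcell import robot
JP=np.array([643.6,-207.7,15]);JY=173.45;TCPB=np.array([9.3,0,18.2])
RJ=Ro.from_euler("z",JY,degrees=True);BT=Ro.from_matrix(np.array([[0,1,0],[1,0,0],[0,0,-1.]]))
def tgt(xn,yn,zn,th):
    RB=RJ*Ro.from_euler("y",th,degrees=True)
    return JP+RJ.apply([xn,yn,zn])+RB.apply(TCPB-[133,0,0]),(RB*BT)
def now(s):
    R=Ro.from_euler("xyz",s["ee_rot"],degrees=True);RB=R*BT.inv()
    n=RJ.inv().apply(s["eef_pos"]-RB.apply(TCPB-[133,0,0])-JP)
    h=RJ.inv().apply(s["eef_pos"]-RB.apply(TCPB-[-45,0,0])-JP)
    print("nose",n.round(1),"heel",h.round(1),"bracket rpy in jig",(RJ.inv()*RB).as_euler("xyz",degrees=True).round(2),"F jig",RJ.inv().apply(s["contact_force"]).round(1),"M jig",RJ.inv().apply(s["wrist_torque"]).round(2))
if __name__=="__main__":
    s=robot.get_state();a=[float(x) for x in sys.argv[1:]]
    p,R=tgt(*a);now(s);go(s,p,R.as_euler("xyz",degrees=True))
E
python3 -m creep '{"offset":[[0,0,-0.004],[0,0,-0.02],[0,0,-0.03],[0,0,-0.03],[0,0,-0.02],[0,0,0],[0,0,0]],"angular":[[0,0,0],[0,0,0],[0,0,0],[0,0,0],[0,0,0],[0,0,0],[0,0,0]]}';  python3 j.py 105 0 60 8.6
```

```text
clock: 12.15
eef_pos: [528.6, 197.8, 121.4]
ee_rot: [179.9, -0.0, -85.1]
contact_force: [0.4, 0.2, -3.5]
gripper_width: 0.152
nose [ 281.7 -365.    88.3] heel [ 107.3 -400.5   88.2] bracket rpy in jig [ 1.000e-02 -6.000e-02  1.149e+01] F jig [-0.4 -0.2 -3.5] M jig [-0.04 -0.02 -0.03]
t 12.15 pos [528.6 197.8 121.4] rot [ 1.7994e+02 -1.0000e-02 -8.5060e+01] F [ 0.4  0.2 -3.5] M [ 0.04  0.01 -0.03] w 0.152 q6 103.0
offset mm [416.8 -93.9   9.9] norm 427.3
turn [ 8.62  0.85 11.47]
```

```bash
python3 -m creep '{"offset":[[0.02,-0.004,0],[0.04,-0.009,0.001],[0.045,-0.010,0.001],[0.045,-0.010,0.001],[0.045,-0.010,0.001],[0.045,-0.010,0.001],[0.045,-0.010,0.001],[0.045,-0.010,0.001],[0.045,-0.010,0.001],[0.04,-0.009,0],[0,0,0],[0,0,0]],"angular":[[0,0,0],[0,0,0],[0,0,0],[0,0,0],[0,0,0],[0,0,0],[0,0,0],[0,0,0],[0,0,0],[0,0,0],[0,0,5.7],[0,0,5.7]]}';python3 -m creep '{"offset":[[0,0,0],[0,0,0],[0,0,0],[0,0,0]],"angular":[[4.3,0,0],[4.3,0,0],[0,0,0],[0,0,0]]}' ; python3 j.py 105 0 40 8.6
```

```text
clock: 13.65
eef_pos: [655.6, -209.2, 112.6]
ee_rot: [179.9, 0.0, -96.7]
contact_force: [-0.7, 0.7, -3.9]
gripper_width: 0.151
clock: 14.15
eef_pos: [656.5, -208.1, 113.8]
ee_rot: [-171.5, 0.0, -96.5]
contact_force: [0.2, -0.2, -3.5]
gripper_width: 0.151
nose [106.8  -0.9  62.5] heel [-69.2  -1.1  88.8] bracket rpy in jig [-0.    8.49  0.08] F jig [-0.2  0.2 -3.5] M jig [-0.04 -0.15  0.04]
t 14.15 pos [ 656.5 -208.1  113.8] rot [-171.51    0.    -96.47] F [ 0.2 -0.2 -3.5] M [0.05 0.15 0.04] w 0.151 q6 74.0
offset mm [ 1.1  1.5 22.3] norm 22.4
turn [0.11 0.01 0.07]
```

```bash
python3 -m creep '{"offset":[[0.001,0.002,0.012],[0,0.002,0.012],[0,0.001,0.012],[0,0,0],[0,0,0]],"angular":[[0,0,0],[0,0,0],[0,0,0],[0,0,0],[0,0,0]]}'; python3 j.py 105 0 2 8.6
python3 - <<'E'
from h import *
from workcell import imaging,robot
import j
s=imaging.capture("side");t=imaging.capture("top")
pickle.dump(s,open("side4.pkl","wb"));pickle.dump(t,open("top4.pkl","wb"))
for u in ((133,-14,8),(133,14,8)):pass
cv2.imwrite("pics/p4.png",np.hstack([crop(s,262,110,110,100,4),crop(t,345,200,70,80,5)]))if 0 else None
a=crop(s,262,120,110,90,4);b=crop(t,350,205,65,72,5)
cv2.imwrite("pics/p4.png",np.hstack([a,b]))
E
```

```text
clock: 14.78
eef_pos: [657.1, -208.7, 77.9]
ee_rot: [-171.4, -0.0, -96.5]
contact_force: [-0.3, 0.2, -3.6]
gripper_width: 0.152
nose [106.   -0.4  26.4] heel [-70.   -0.7  53. ] bracket rpy in jig [0.   8.61 0.1 ] F jig [ 0.4 -0.2 -3.6] M jig [-0.   -0.18  0.01]
t 14.78 pos [ 657.1 -208.7   77.9] rot [-171.39   -0.    -96.45] F [-0.3  0.2 -3.6] M [0.02 0.18 0.01] w 0.152 q6 73.0
offset mm [ 0.6  2.6 24.3] norm 24.4
turn [-0.01  0.01  0.1 ]
```

View pics/p4.png

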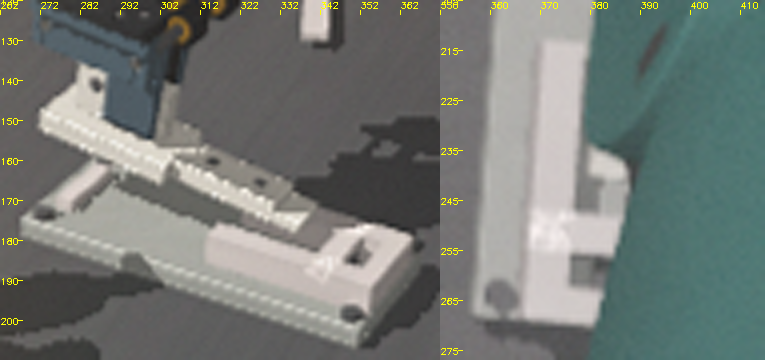

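The tilted bracket hangs over the channel. In the top view its nose is partly hidden, with the left edge near column 382, and it looks aligned in the side view. I'll check this by projection.

```bash
python3 - <<'E'
from h import *
import j
from workcell import robot
s=robot.get_state();R=Ro.from_euler("xyz",s["ee_rot"],degrees=True);RB=R*j.BT.inv()
W=lambda b:s["eef_pos"]+RB.apply(np.array(b)-j.TCPB)
J=lambda b:j.JP+j.RJ.apply(b)
im=[]
for n,w in(("top4",(365,215,45,55)),("side4",(300,145,65,65))):
    c=load(n);k=7 if n=="top4" else 7;a=crop(c,*w,k)
    def ln(P,col):
        q=[((proj(c,x)+.5-np.array(w[:2]))*k).astype(int).tolist() for x in P];cv2.polylines(a,[np.array(q)],False,col,1)
    ln([W(x) for x in((115,14,8),(133,14,8),(133,-14,8),(115,-14,8),(115,14,8))],(0,0,255))
    ln([W(x) for x in((115,-14,14),(50,-14,14))],(0,0,255))
    for y in(-32,-16,16,32): ln([J(x) for x in((55,y,20),(150,y,20))],(0,200,0))
    for x in(121,136): ln([J((x,-16,20)),J((x,16,20))],(200,0,0))
    im.append(a)
H=max(a.shape[0] for a in im)
cv2.imwrite("pics/p5.png",np.hstack([cv2.copyMakeBorder(a,0,H-a.shape[0],0,0,0) for a in im]))
E
```

```text
(no output)
```

View pics/p5.png

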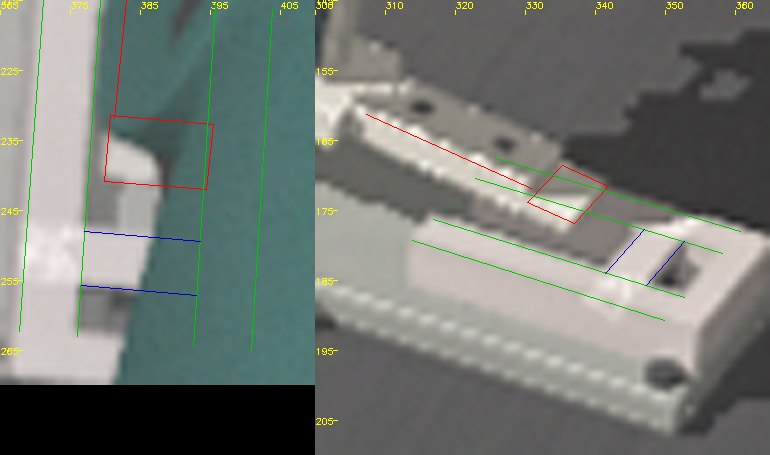

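The overlay matches nose and channel to within about 1 px in both views, and the side-view bias is the same for both. I'll lower it into the channel.

```bash
python3 -m creep '{"offset":[[0.0005,0.002,0.008],[0,0.001,0.008],[0,0,0.005],[0,0,0.001],[0,0,0]],"angular":[[0,0,0.1],[0,0,0],[0,0,0],[0,0,0],[0,0,0]]}'; python3 j.py 115 0 2 8.6
```

```text
clock: 15.5
eef_pos: [657.3, -209.1, 55.5]
ee_rot: [-171.4, 0.0, -96.6]
contact_force: [0.4, -1.3, -2.7]
gripper_width: 0.149
nose [ 1.059e+02 -1.000e-01  4.000e+00] heel [-70.1  -0.1  30.7] bracket rpy in jig [-0.02  8.6  -0.01] F jig [-0.5  1.2 -2.7] M jig [-0.02 -0.2   0.05]
t 15.5 pos [ 657.3 -209.1   55.5] rot [-1.714e+02  2.000e-02 -9.655e+01] F [ 0.4 -1.3 -2.7] M [0.04 0.19 0.05] w 0.149 q6 73.0
offset mm [0.1 9.4 0.7] norm 9.4
turn [ 0.    0.02 -0.01]
```

```bash
python3 -m creep '{"offset":[[0,0.004,0.0003],[0,0.004,0.0003],[0,0.004,-0.0003],[0,0.004,-0.0006],[0,0,0]],"angular":[[0,0,0],[0,0,0],[0,0,0],[0,0,0],[0,0,0]]}'; python3 j.py 127 0 2 8.6
```

```text
clock: 16.12
eef_pos: [641.1, -207.3, 53.5]
ee_rot: [-171.4, 0.0, -96.6]
contact_force: [0.3, -0.7, -2.8]
gripper_width: 0.149
nose [122.1  -0.2   2. ] heel [-53.9  -0.1  28.6] bracket rpy in jig [-0.02  8.59 -0.01] F jig [-0.4  0.7 -2.8] M jig [-0.06 -0.17  0.  ]
t 16.12 pos [ 641.1 -207.3   53.5] rot [-1.7141e+02  2.0000e-02 -9.6560e+01] F [ 0.3 -0.7 -2.8] M [0.07 0.16 0.  ] w 0.149 q6 73.0
offset mm [ 0.2  4.9 -0.7] norm 4.9
turn [ 0.01  0.02 -0.01]
```

```bash
python3 -m creep '{"offset":[[0,0.002,-0.0003],[0,0.002,-0.0003],[0,0.002,-0.0003],[0,0,0],[0,0,0]],"angular":[[0,0,0],[0,0,0],[0,0,0],[0,0,0],[0,0,0]]}'; python3 j.py 130 0 2 8.6
```

```text
clock: 16.75
eef_pos: [635.8, -206.7, 53.7]
ee_rot: [-171.4, 0.0, -96.6]
contact_force: [4.3, 0.2, -4.1]
gripper_width: 0.153
nose [ 1.274e+02 -1.000e-01  2.100e+00] heel [-48.6  -0.1  28.9] bracket rpy in jig [-0.01  8.65 -0.01] F jig [-4.3 -0.7 -4.1] M jig [-0.14  0.75 -0.04]
t 16.75 pos [ 635.8 -206.7   53.7] rot [-1.7135e+02  1.0000e-02 -9.6560e+01] F [ 4.3  0.2 -4.1] M [ 0.05 -0.77 -0.04] w 0.153 q6 73.0
offset mm [ 0.1  2.6 -0.2] norm 2.6
turn [-0.05  0.01 -0.01]
```

```bash
python3 -m creep '{"offset":[[0,0.002,-0.0003],[0,0.002,-0.0003],[0,0.0015,-0.0002],[0,0,0],[0,0,0]],"angular":[[0,0,0],[0,0,0],[0,0,0],[0,0,0],[0,0,0]]}'; python3 j.py 134.5 0 2 8.6
```

```text
clock: 17.38
eef_pos: [630.7, -206.2, 53.9]
ee_rot: [-171.3, -0.0, -96.6]
contact_force: [7.9, -0.6, -3.9]
gripper_width: 0.15
nose [132.5  -0.    2.2] heel [-43.4   0.   29.1] bracket rpy in jig [ 0.    8.71 -0.02] F jig [-7.9 -0.3 -3.9] M jig [-0.2   1.43 -0.08]
t 17.38 pos [ 630.7 -206.2   53.9] rot [-171.29   -0.    -96.57] F [ 7.9 -0.6 -3.9] M [ 0.04 -1.44 -0.08] w 0.15 q6 72.0
offset mm [-0.   2.   0.1] norm 2.0
turn [-0.11 -0.01 -0.02]
```

```bash
python3 -m creep '{"offset":[[0,0.001,-0.0001],[0,0.0008,-0.0001],[0,0,0],[0,0,0]],"angular":[[0,0,0],[0,0,0],[0,0,0],[0,0,0]]}'; python3 j.py 134.3 0 1 5
```

```text
clock: 17.88
eef_pos: [629.1, -206.1, 54.0]
ee_rot: [-171.3, -0.0, -96.6]
contact_force: [8.2, -0.3, -4.1]
gripper_width: 0.153
nose [134.1  -0.    2.2] heel [-41.9   0.   29.2] bracket rpy in jig [ 0.01  8.74 -0.02] F jig [-8.2 -0.6 -4.1] M jig [-0.29  1.6  -0.11]
t 17.88 pos [ 629.1 -206.1   54. ] rot [-1.7126e+02 -1.0000e-02 -9.6570e+01] F [ 8.2 -0.3 -4.1] M [ 0.1  -1.62 -0.11] w 0.153 q6 72.0
offset mm [-0.  -0.5  9.2] norm 9.3
turn [-3.74 -0.01 -0.02]
```

```bash
python3 -m creep '{"offset":[[0,0,0.003],[0,0,0.003],[0,0,0.003],[0,0,0],[0,0,0]],"angular":[[-1.25,0,0],[-1.25,0,0],[-1.25,0,0],[0,0,0],[0,0,0]]}'; python3 j.py 134.8 0 0.7 2.5
```

```text
clock: 18.5
eef_pos: [630.6, -206.3, 45.3]
ee_rot: [-175.0, -0.0, -96.6]
contact_force: [7.9, 0.4, -0.0]
gripper_width: 0.149
nose [134.7   0.    1.4] heel [-42.6   0.1  16.9] bracket rpy in jig [ 0.01  5.01 -0.01] F jig [-7.8 -1.3 -0. ] M jig [-0.24  1.29 -0.12]
t 18.5 pos [ 630.6 -206.3   45.3] rot [-1.7499e+02 -1.0000e-02 -9.6560e+01] F [ 7.9  0.4 -0. ] M [ 0.09 -1.31 -0.12] w 0.149 q6 74.0
offset mm [-0.1 -0.5  6.1] norm 6.1
turn [-2.51 -0.01 -0.01]
```

```bash
python3 -m creep '{"offset":[[0,0.0008,-0.0001],[0,0.0006,-0.0001],[0,0,0],[0,0,0]],"angular":[[0,0,0],[0,0,0],[0,0,0],[0,0,0]]}'; python3 j.py 135.8 0 1.2 2.5
```

```text
clock: 19.0
eef_pos: [629.8, -206.3, 45.7]
ee_rot: [-174.9, -0.0, -96.6]
contact_force: [10.9, 0.8, 0.1]
gripper_width: 0.151
nose [1.354e+02 1.000e-01 1.600e+00] heel [-41.9   0.2  17.4] bracket rpy in jig [ 0.03  5.1  -0.03] F jig [-10.8  -2.    0.1] M jig [-0.36  1.98 -0.16]
t 19.0 pos [ 629.8 -206.3   45.7] rot [-1.749e+02 -2.000e-02 -9.658e+01] F [10.9  0.8  0.1] M [ 0.13 -2.01 -0.16] w 0.151 q6 74.0
offset mm [-0.2 -0.3  6. ] norm 6.0
turn [-2.6  -0.03 -0.03]
```

```bash
python3 -m creep '{"offset":[[-0.0001,-0.0002,0.003],[-0.0001,-0.0002,0.003],[0,0,0],[0,0,0]],"angular":[[-1.3,0,0],[-1.3,0,0],[0,0,0],[0,0,0]]}'; python3 j.py 135.5 0 1 0
```

```text
clock: 19.5
eef_pos: [630.8, -206.3, 39.9]
ee_rot: [-177.5, -0.0, -96.6]
contact_force: [10.2, -1.5, 2.0]
gripper_width: 0.15
nose [1.357e+02 1.000e-01 1.300e+00] heel [-42.2   0.1   9.1] bracket rpy in jig [ 0.04  2.49 -0.01] F jig [-10.3   0.3   2. ] M jig [-0.2   1.67 -0.11]
t 19.5 pos [ 630.8 -206.3   39.9] rot [-1.7751e+02 -4.0000e-02 -9.6560e+01] F [10.2 -1.5  2. ] M [ 0.01 -1.68 -0.11] w 0.15 q6 76.0
offset mm [-0.1 -0.8  5.7] norm 5.8
turn [-2.49 -0.04 -0.01]
```

```bash
python3 -m creep '{"offset":[[-0.0001,-0.0003,0.0025],[0,-0.0002,0.0028],[0,0,0],[0,0,0]],"angular":[[-1.25,0,0],[-1.25,0,0],[0,0,0],[0,0,0]]}'; python3 j.py 135.5 0 0 0
```

```text
clock: 20.0
eef_pos: [631.5, -206.3, 34.5]
ee_rot: [180.0, -0.0, -96.6]
contact_force: [10.1, -1.1, 1.5]
gripper_width: 0.154
nose [135.9  -0.    1.3] heel [-42.1  -0.    1.3] bracket rpy in jig [ 0.04 -0.   -0.  ] F jig [-10.2  -0.1   1.5] M jig [ 0.01  1.65 -0.07]
t 20.0 pos [ 631.5 -206.3   34.5] rot [ 1.800e+02 -4.000e-02 -9.655e+01] F [10.1 -1.1  1.5] M [-0.2  -1.64 -0.07] w 0.154 q6 77.0
offset mm [ 0.  -0.4  1.3] norm 1.4
turn [ 0.   -0.04 -0.  ]
```

```bash
python3 -m creep '{"offset":[[0,-0.0002,0.0008],[0,-0.0002,0.0008],[0,0,0],[0,0,0]],"angular":[[-0.2,0,0],[0,0,0],[0,0,0],[0,0,0]]}'; python3 j.py 133 0 0 0
```

```text
clock: 20.5
eef_pos: [631.5, -206.3, 33.4]
ee_rot: [179.8, -0.0, -96.6]
contact_force: [4.3, 0.1, 11.1]
gripper_width: 0.152
nose [135.9  -0.    0.7] heel [-42.1   0.   -0. ] bracket rpy in jig [ 0.03 -0.24 -0.01] F jig [-4.2 -0.6 11.1] M jig [-0.2   1.01 -0.05]
t 20.5 pos [ 631.5 -206.3   33.4] rot [ 1.7976e+02 -3.0000e-02 -9.6560e+01] F [ 4.3  0.1 11.1] M [ 0.08 -1.03 -0.05] w 0.152 q6 77.0
offset mm [ 0.  -2.9  0.2] norm 2.9
turn [ 0.24 -0.03 -0.01]
```

```bash
python3 -m creep '{"offset":[[0,-0.001,0],[0,-0.001,0],[0,-0.0007,-0.0003],[0,0,0],[0,0,0]],"angular":[[0,0,0],[0,0,0],[0,0,0],[0,0,0],[0,0,0]]}'; python3 j.py 133 0 0 0
```

```text
clock: 21.12
eef_pos: [633.4, -206.5, 33.4]
ee_rot: [179.7, -0.0, -96.6]
contact_force: [-0.5, -0.1, 12.2]
gripper_width: 0.152
nose [134.1  -0.    0.9] heel [-43.9  -0.   -0.1] bracket rpy in jig [ 0.02 -0.34 -0.  ] F jig [ 0.5  0.1 12.2] M jig [-0.04  0.38 -0.03]
t 21.12 pos [ 633.4 -206.5   33.4] rot [ 1.7966e+02 -2.0000e-02 -9.6550e+01] F [-0.5 -0.1 12.2] M [-0.   -0.38 -0.03] w 0.152 q6 77.0
offset mm [ 0.  -1.   0.2] norm 1.0
turn [ 0.34 -0.02 -0.  ]
```

```bash
python3 -m creep '{"offset":[[0,-0.0006,-0.0003],[0,-0.0004,-0.0002],[0,0,0],[0,0,0]],"angular":[[0.3,0,0],[0,0,0],[0,0,0],[0,0,0]]}'; python3 j.py 133 0 0 0
python3 - <<'E'
from h import *
from workcell import imaging
s=imaging.capture("side")
cv2.imwrite("pics/p6.png",crop(s,262,130,110,80,6))
E
```

```text
clock: 21.62
eef_pos: [634.0, -206.5, 33.3]
ee_rot: [179.9, -0.0, -96.6]
contact_force: [1.6, -2.3, 7.6]
gripper_width: 0.151
nose [ 1.334e+02 -1.000e-01  3.000e-01] heel [-44.6  -0.1  -0. ] bracket rpy in jig [ 0.01 -0.09 -0.  ] F jig [-1.9  2.1  7.6] M jig [ 0.24  0.36 -0.04]
t 21.62 pos [ 634.  -206.5   33.3] rot [ 1.7991e+02 -1.0000e-02 -9.6550e+01] F [ 1.6 -2.3  7.6] M [-0.28 -0.33 -0.04] w 0.151 q6 77.0
offset mm [ 0.1 -0.4  0.1] norm 0.4
turn [ 0.09 -0.01 -0.  ]
```

View pics/p6.png

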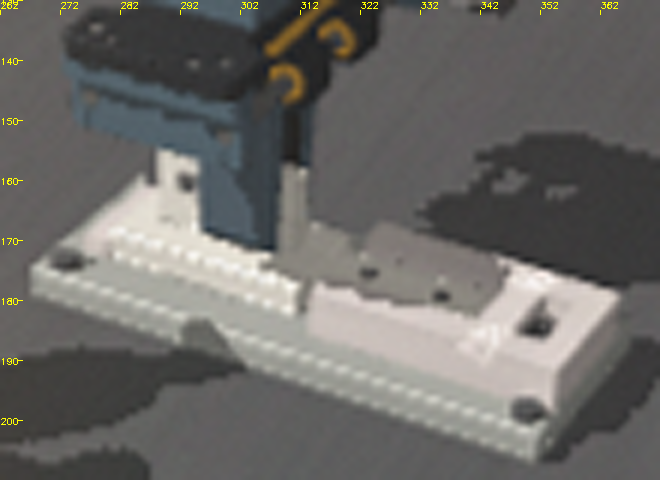

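The bracket looks flat, with its heel at the stop (around (281,168)) and the nose under the bridge. I'll release it and rise.

```bash
python3 -m creep '{"offset":[[0,0,-0.0005],[0,0,0],[0,0,0],[0,0,0],[0,0,-0.01],[0,0,-0.02],[0,0,-0.04],[0,0,-0.05],[0,-0.01,-0.05],[0,0,0],[0,0,0]],"angular":[[0,0,0],[0,0,0],[0,0,0],[0,0,0],[0,0,0],[0,0,0],[0,0,0],[0,0,0],[0,0,0],[0,0,0],[0,0,0]]}' 0.45
python3 -m creep '{"offset":[[0.05,0,0],[0.06,0,0],[0.06,0,0],[0.06,0,0],[0.06,0,0],[0.04,0,0],[0,0,0],[0,0,0]],"angular":[[0,0,0],[0,0,0],[0,0,0],[0,0,0],[0,0,0],[0,0,0],[0,0,0],[0,0,0]]}'
python3 - <<'E'
from h import *
from workcell import imaging
s=imaging.capture("side");t=imaging.capture("top")
pickle.dump(s,open("side6.pkl","wb"));pickle.dump(t,open("top6.pkl","wb"))
a=crop(s,262,140,110,68,4);b=crop(t,350,145,70,132,4)
H=b.shape[0];w=cv2.resize(s["img"][150:360,130:320,::-1],(440,H-a.shape[0]))
cv2.imwrite("pics/p7.png",np.hstack([np.vstack([a,w]),b]))
E
```

```text
clock: 23.05
eef_pos: [643.5, -207.2, 203.5]
ee_rot: [179.9, 0.0, -96.5]
contact_force: [0.1, -0.0, -1.0]
gripper_width: 0.552
clock: 24.05
eef_pos: [605.6, -534.3, 201.5]
ee_rot: [179.8, 0.1, -96.6]
contact_force: [-0.2, -0.1, -1.0]
gripper_width: 0.549
```

View pics/p7.png

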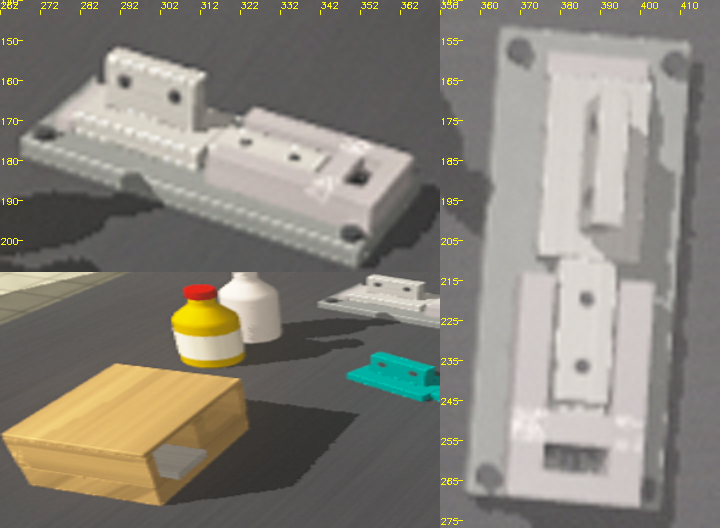

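The bracket sits in the jig, bystanders in place. In the top view its plate front edge is at (375,209) to (399,210.5) and its web top runs from (390,165) to (395,202). I'll do a numeric check, then hand in.

```bash
python3 - <<'E'
from h import *
c=load("top6")
o=[(c,(45,-25,14),(375,208.75)),(c,(45,25,14),(399.25,210.5)),(c,(-32,-7,50),(389.75,165)),(c,(-32,7,50),(397.25,166)),(c,(32,7,50),(395.25,202))]
p=fit(o,[643,-207,3.03],15)
d=p[:2]-[643.6,-207.7];a=np.radians(173.45);print("dx,dy in jig",d@[np.cos(a),np.sin(a)],d@[-np.sin(a),np.cos(a)])
from workcell import ticket
print(ticket.job_done())
E
```

```text
[ 644.8 -208.2] 173.92
[[-0.6, -0.7], [0.6, -0.5], [0.0, 2.0], [-0.1, 1.5], [0.0, -1.1]]
dx,dy in jig -1.218272547860064 0.3772248427377406
the job is handed in; nothing more can be done
None
```

I drew the bracket out of the rack by its tongue, laid it flat on the bench and let go. I then took it by its web and loaded it in the jig. It went in nose first, tilted about 8.6°; I pushed the pin to its hard end, lowered the heel, slid back to the stop and let go. The job was handed in at about 24 s on the robot clock.

- **Forces:** the highest I read at the end of a move was about 12 N. The force was back near zero once I had let go and moved clear.
- **Last pictures:** the bracket lies flat, with its nose end under the bridge and its heel in front of the stop. The bar and both bottles look undisturbed, though I judged that by eye and did not measure them.
- **Position check:** a fit to the last top picture put the bracket 1.2 mm towards the heel and 0.4 mm to the side of the home pose, turned 0.5°. The stop leaves no room for that 1.2 mm. With hand-read points that miss by up to 2 px (about 4 mm), I take it as measuring error. The arm's own reading just before release was within about 0.5 mm of home.
- **Not confirmed:** I had no direct reading of the pin, so its final position is inferred from the arm's reading and the pictures. Before release, the net force along the bracket was only about 2 N against the spring's 7 N, which fits the heel resting on the stop.

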